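Shut the drying cabinet's roof vent with the hook pole

ROBOT

A 7-joint arm with a two-finger parallel gripper is mounted at the origin on the work surface. World frame = base frame: x ahead of the robot, y to its left, z up, the work surface at z = 0. Lengths are in m, angles in rad, forces in N, time in s.
With the tool pointing down it reaches from about 0.425 to 0.95 m from the base axis. Payload 4.7 kg.
Tool frame: the origin (TCP) lies on the centre line of the jaws, within the pads' length; the fingertips stand robot.nose_length ahead of it and the grasp point (between the pads) lies 8 mm behind it (robot.nose_length is the distance from the TCP to the fingertips, in m); z points along the fingers, x is the direction in which the jaws open and shut, and the axes are right-handed (so a half turn about z gives the same grasp; the last joint's range is limited). The gripper opens to 85 mm and grips with 20 to 120 N. Pads are 22 mm wide; open, the fingers measure 114 mm over their backs; the gripper's body (76 mm by 85 mm) begins 54 mm behind the grasp point. The pads swing forward as they close: fully open they stand 13 mm farther back than shut.
Start: joints at [1.279, 0.469, -0.049, 1.532, 0.024, 1.141, -0.082], TCP at [0.175, -0.652, 0.242] pointing down, gripper open.
Joint ranges: [-2.59, 2.59], [-0.33, 1.99], [-1.39, 1.29], [0.1, 2.45], [-1.04, 4.18], [0.21, 1.99], [-2.66, 2.66]. Speed limits (rad/s): [2.57, 2.57, 3.14, 3.14, 3.14, 3.14, 3.14].

INTERFACE

Orientations are given as [roll, pitch, yaw] about the fixed x, y, z axes, in that order (R = Rz(yaw) Ry(pitch) Rx(roll)).
In Python, from plant import robot gives the robot as it stands. Calls block until the motion is done:
- robot.goto(position, orientation): joint-space move of the TCP to a pose.
- robot.move_straight(position, vel=0.15, attitude=None, contact_N=None): straight line of the TCP; attitude=None keeps the orientation; vel is the mean speed in m/s. With contact_N (N) it stops when the force on the tool has changed by that much, and returns True; else False.
- robot.move_joints(angles): joint-space move.
- robot.grip(opening, strength=None): opening from 0.0 (shut) to 1.0 (fully open); strength is the grip in N (None keeps the last); returns when the fingers have stopped.
- robot.sleep(seconds).
- robot.inverse_kinematics(position, orientation): joint angles nearest the present ones, or None.
- robot.sense(): the state.
- robot.grab_frame(name): name is "scene" or "side" or "wrist"; returns a dict with "image" (480x640x3 uint8, red, green, blue), "range_z" (480x640 float32, m along the optical axis (not along the pixel's ray), 0 where there is no reading), "fx", "fy", "cx", "cy" (pixels), "R" (3x3) and "t" (3): a world point X has camera coordinates R X + t. Camera axes: x right, y down, z forward; pixel columns grow to the right and rows downward; lengths in m; the calibration is good to about 2 mm. A picture is of the moment at which its call begins.
A pose or a line that the arm cannot do raises robot.IKError and nothing moves.
- robot.close_job(): hands the job in, once; it reports no verdict.
The state is a dict: "t": time; "joint_pos": joint angles; "joint_velocities": joint speeds; "effort": joint torques, N m; "tcp_pos": TCP position; "tcp_rot": TCP orientation; "wrist_force": force on the tool from outside, world axes, zero at the start; "torque": the same for the moment, N m; "opening": opening from 0.0 (shut) to 1.0 (fully open).
Only numpy, scipy, OpenCV 4.12 (cv2) and the standard library are available. Lean on these libraries where they do the work, as an engineer would, in place of code of your own. Each camera call takes 0.05 s, during which the arm holds its last target.

TASK

Take the hook pole from its wooden rest, slide its side pin through the brass ring eye on the open orange roof flap of the drying cabinet, and with the pin in the eye pull the flap gently fully shut, without slamming it. Then unhook, leave the flap shut, and lay the pole back in both saddles of its rest, hook end the same way as before. Only the pole may touch the cabinet and flap, not the robot itself, and leave the jars, mug, tin, tape and flat brush on the bench where they stand.

Things in the scene. Friction and masses are not known exactly. Their poses are not given: they have to be found in the camera images.
- cabinet: White bench-top drying cabinet, fixed, 240 mm deep (x) by 320 mm wide (y) by 200 mm high; window and knobs on its front. Origin: middle of its front face's lower edge, on the bench; its own x points from front to back (front faces -x), y along the flap's hinge, z up. The roof flap's hinge line runs along y through x = 110 mm, z = 203 mm. Nothing stands on the roof but the flap.
- flap (a joint): Angle of the orange roof flap (114 mm long, 230 mm wide, 120 g, free edge towards the cabinet's front): 0 rad = shut flat on the roof (end stop), grows as the free edge rises; starts open at 0.9 to 1.25, stop at 1.45. Hinge friction is stiff enough to hold it at any angle; about 1 N at the eye moves it.
- eye (a point): Centre of the brass ring eye past the middle of the flap's free edge: inner diameter 32 mm, wire 6 mm; its hole runs along y (the hinge's direction). Axes are the flap's and turn with it: flap shut, x points to the cabinet's back, z up. In the flap's frame it lies 133 mm from the hinge line towards the free edge (-x) and 8 mm above it (+z); flap shut: 23 mm before the cabinet's front, 211 mm up.
- pole_grip (a point): Hook pole, loose, 160 g, 366 mm long. This point is on its axis, within 15 mm of the balance point, mid-thickness, where to grip. Its x runs along the pole to the hook end, z up as it lies. Square wooden handle 18 by 18 mm from x = -150 to +120 mm (red butt at the tail); then a 10 mm aluminium rod to x = 212 mm.
- hook_pin (a point): Middle of the hook: a straight steel side pin at pole x = 210 mm, 8 mm thick, pointing to the pole's +y (left as seen from the tail), ending in an 11 mm ball 46 mm (its centre) from the pole's axis. This point is on the pin 26 mm from the pole's axis. Axes as the pole's.
- rest_mid (a point): The pole's wooden rest, fixed: board 270 x 90 x 12 mm, two U saddles 22 mm thick at x = -105 and +95 mm; slots 42 mm wide, floor 50 mm and cheeks 74 mm above the bench. This point: middle of the board, 59 mm above the bench, where pole_grip lies at the start within 4 mm (lift straight up). x runs along the slots to the hook end of the lying pole; z up.
- paint_jar: Glass paint jar with blue cap, 60 mm wide, 75 mm high; a bystander. Origin at its underside.
- paint_jar2: Glass paint jar with yellow cap, 60 mm wide, 75 mm high; a bystander. Origin at its underside.
- mug: Blue mug, 80 mm wide, 90 mm high; a bystander. Origin at its underside.
- brush_tin: Aluminium tin of brushes, 72 mm wide, 210 mm high with brushes; a bystander. Origin at its underside.
- tape: Yellow roll of tape lying flat, 90 mm wide, 24 mm high; a bystander. Origin at its underside.
- flat_brush: Flat paint brush lying on the bench; a bystander.

How it is judged:
By the outcome, as a careful person would: the job done as asked, in the order asked, and still so for the second after the job is handed in, with the robot touching nothing.
It also fails if it takes over 61 s, if anything falls off the work surface, if the arm or the gripper's body presses on something with over 40 N, if the wrist force passes 120 N, or if a joint passes its speed limit or range.

## Working session

There is one attempt and no reset: what is moved stays moved. The work goes in short steps, each a Python script; the robot and the scene stay as the last script left them, time stands still between calls to the robot, and variables do not carry over. Pictures are saved under pics/ and viewed, and the job is handed in when it is done.

```bash
ls; mkdir -p pics
python3 - <<'E'
from plant import robot
import cv2,numpy as np
s=robot.sense();print(s['t'],s['tcp_pos'],s['tcp_rot'],s['opening'],robot.nose_length)
for n in ["scene","side","wrist"]:
    f=robot.grab_frame(n)
    cv2.imwrite(f"pics/a_{n}.png",f["image"][:,:,::-1])
    np.savez(f"a_{n}.npz",**f)
    print(n,f["fx"],f["cx"],f["cy"],-f["R"].T@f["t"])
E
```

```text
pics
0.0 [ 0.17522392 -0.65127104  0.24124441] [ 3.14155616e+00  1.96915843e-03 -1.30800144e+00] 1.001596609601617 0.011
scene 530.5361013350326 320.2532808607737 238.8370686526459 [0.99781111 0.81278497 1.05755261]
side 442.927668999069 330.20804827041337 240.74678582006612 [ 0.31709654 -0.76883667  0.76985458]
wrist 381.5334930001136 322.7394291166231 242.35339151266044 [ 0.2509623  -0.631104    0.37330625]
```

View pics/a_scene.png

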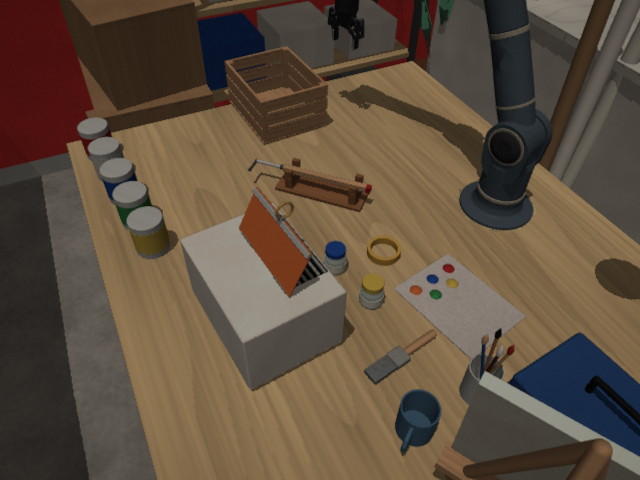

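View pics/a_side.png

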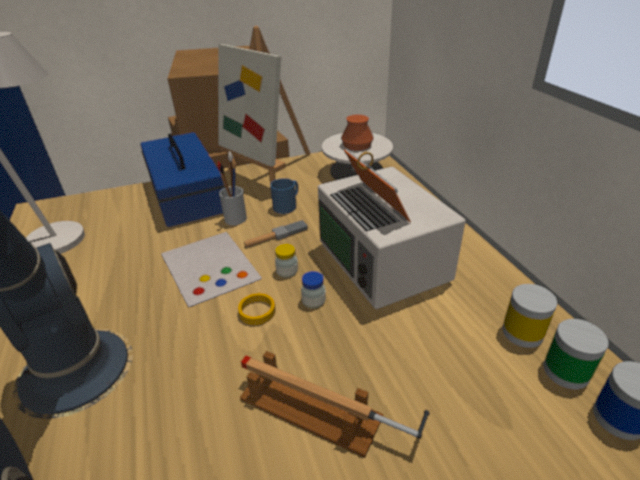

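View pics/a_wrist.png

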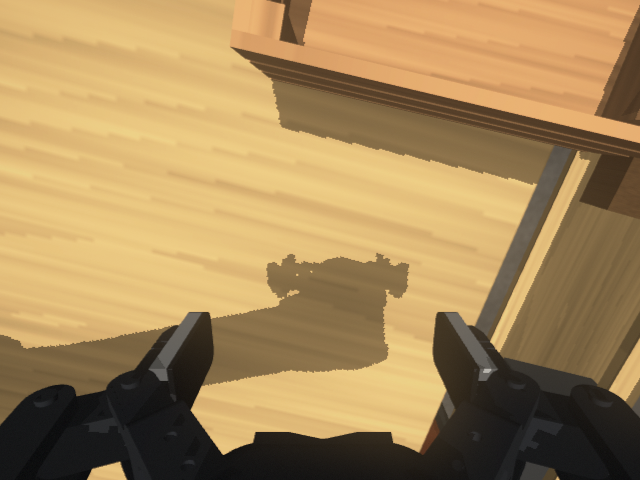

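```bash
cat > h.py <<'E'
import numpy as np,cv2
def load(n): 
    d=np.load(n); return {k:d[k] for k in d.files}
def world(f,u,v,z=None):
    u=np.asarray(u,float);v=np.asarray(v,float)
    if z is None: z=f["range_z"][np.round(v).astype(int),np.round(u).astype(int)]
    c=np.stack([(u-f["cx"])/f["fx"]*z,(v-f["cy"])/f["fy"]*z,z],-1)
    return (c-f["t"])@f["R"]
def cloud(f):
    v,u=np.mgrid[:480,:640]; return world(f,u,v,f["range_z"])
def proj(f,X):
    c=f["R"]@np.asarray(X)+f["t"]; return np.array([c[0]/c[2]*f["fx"]+f["cx"],c[1]/c[2]*f["fy"]+f["cy"]])
E
python3 - <<'E'
from h import *
np.set_printoptions(precision=4,suppress=True)
for n,pts in {"a_scene.npz":dict(redbutt=(367,188),handle=(328,177),hnd2=(295,170),rod=(270,163),roofc1=(184,245),roof=(230,290),flap=(275,245),eye=(285,210),bluejar=(335,250),yellow=(373,283),tape=(384,240),mug=(418,398)),
 "a_side.npz":dict(red=(247,363),handle=(300,385),h2=(350,402),rod=(395,423),pinball=(425,412),roof=(420,200),eye=(369,160),flap=(375,190),front=(340,240),bluejar=(313,280))}.items():
    f=load(n)
    print(n, (f["range_z"]==0).mean())
    for k,p in pts.items(): print(k,world(f,*p))
for n,(a,b,c,d),s in [("scene",(150,140,390,400),3),("side",(230,330,450,460),3.6),("side",(300,130,480,320),3.2)]:
    im=load(f"a_{n}.npz")["image"][b:d,a:c,::-1]
    s=min(800/im.shape[1],600/im.shape[0])
    cv2.imwrite(f"pics/crop_{n}_{a}.png",cv2.resize(im,None,fx=s,fy=s,interpolation=cv2.INTER_CUBIC))
E
```

```text
a_scene.npz 0.003997395833333334
redbutt [ 0.3524 -0.1582  0.067 ]
handle [ 0.4321 -0.2479  0.0682]
hnd2 [ 0.5045 -0.3212  0.0653]
rod [ 0.558  -0.3852  0.0636]
roofc1 [ 0.9005 -0.035   0.1966]
roof [0.8521 0.1325 0.2019]
flap [0.7373 0.1016 0.2541]
eye [ 0.5742 -0.2403 -0.0004]
bluejar [0.5496 0.0236 0.0753]
yellow [0.5161 0.1567 0.0741]
tape [0.3857 0.0016 0.0178]
mug [0.575  0.4447 0.054 ]
a_side.npz 0.004137369791666666
red [ 0.3478 -0.1763  0.0675]
handle [ 0.4301 -0.2631  0.0677]
h2 [ 0.5034 -0.3303  0.0678]
rod [ 0.5602 -0.3956  0.067 ]
pinball [ 0.6198 -0.3945  0.0647]
roof [0.8493 0.0522 0.2013]
eye [0.9104 0.4859 0.1077]
flap [0.7523 0.1103 0.2203]
front [0.6458 0.0813 0.1137]
bluejar [0.5453 0.0022 0.0759]
```

```bash
ls pics
```

```text
a_scene.png
a_side.png
a_wrist.png
crop_scene_150.png
crop_side_230.png
crop_side_300.png
```

View pics/crop_scene_150.png

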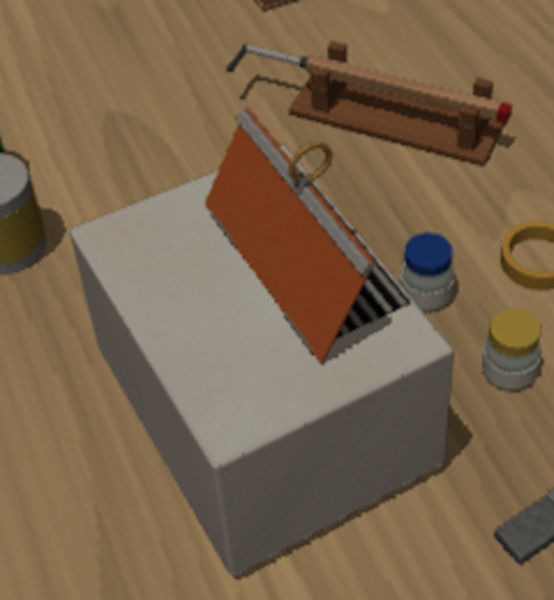

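View pics/crop_side_230.png

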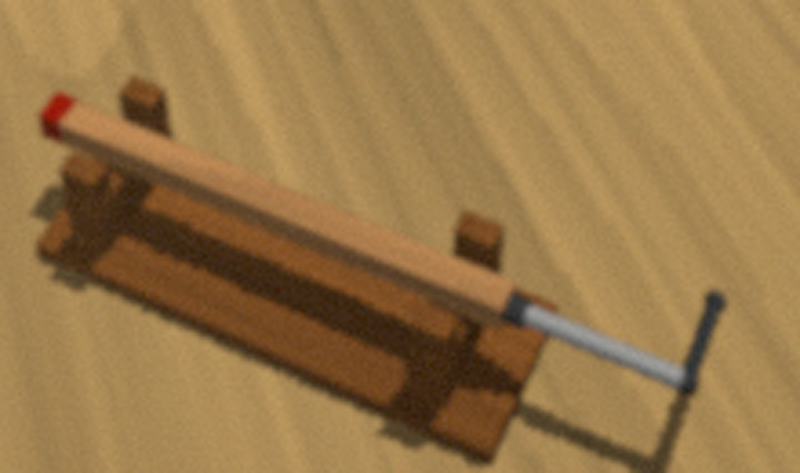

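View pics/crop_side_300.png

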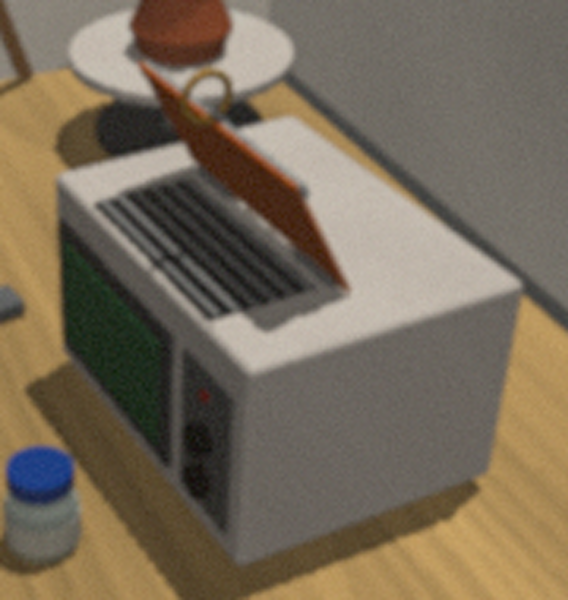

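```bash
cat > fit.py <<'E'
from h import *
np.set_printoptions(precision=4,suppress=True)
F=[load("a_scene.npz"),load("a_side.npz")]
for n,f in zip("sc sd".split(),F):
    P=cloud(f); ok=f["range_z"]>0
    hsv=cv2.cvtColor(f["image"],cv2.COLOR_RGB2HSV).astype(int)
    box=ok&(P[...,0]>.5)&(P[...,0]<1.05)&(P[...,1]>-.15)&(P[...,1]<.45)
    roof=box&(abs(P[...,2]-.2)<.006)&(hsv[...,1]<80)
    m=cv2.morphologyEx(roof.astype(np.uint8),cv2.MORPH_OPEN,np.ones((3,3)))
    k,l,st,_=cv2.connectedComponentsWithStats(m); m=(l==1+st[1:,4].argmax())
    q=P[m][:,:2]; r=cv2.minAreaRect((q*1000).astype(np.float32)); print(n,"roof",m.sum(),r,P[m][:,2].mean()); print(cv2.boxPoints(r))
    fl=box&(hsv[...,0]<14)&(hsv[...,1]>150)&(P[...,2]>.195)
    fl=cv2.erode(fl.astype(np.uint8),np.ones((3,3)))>0
    q=P[fl]; c=q.mean(0); U,S,V=np.linalg.svd(q-c,full_matrices=False); nn=V[2]; print("flap",fl.sum(),c,"normal",nn,"hinge dir",np.cross(nn,[0,0,1]),"ang to vertical",np.arccos(abs(nn[2])),"res",S[2]/len(q)**.5, "zmax",q[:,2].max())
    # pole
    pol=ok&(P[...,0]>.3)&(P[...,0]<.7)&(P[...,1]>-.5)&(P[...,1]<-.1)&(P[...,2]>.052)&(P[...,2]<.0725)
    q=P[pol]; x=(q[:,:2]).astype(np.float32); vx,vy,x0,y0=cv2.fitLine(x,cv2.DIST_HUBER,0,.003,.001).ravel(); 
    d=np.array([vx,vy])*np.sign(vx); s=(x-[x0,y0])@d; p=(x-[x0,y0])@[-d[1],d[0]]
    print("pole dir",d,np.arctan2(d[1],d[0]),"s",s.min(),s.max(),"perp",p.min(),p.max(),"tail",np.array([x0,y0])+s.min()*d, "c",x0,y0)
    red=pol&((hsv[...,0]<6)|(hsv[...,0]>174))&(hsv[...,1]>190); print("red",red.sum(),P[red].mean(0) if red.any() else 0)
    top=ok&(P[...,0]>.3)&(P[...,0]<.7)&(P[...,1]>-.5)&(P[...,1]<-.1)&(P[...,2]>.0645)&(P[...,2]<.071)
    print("top",np.median(P[top],0))
    ch=ok&(P[...,0]>.3)&(P[...,0]<.7)&(P[...,1]>-.5)&(P[...,1]<-.1)&(P[...,2]>.0715)&(P[...,2]<.08)
    k,l,st,_=cv2.connectedComponentsWithStats(ch.astype(np.uint8)); 
    for i in range(1,k):
        if st[i,4]>3: print("cheek",st[i,4],P[l==i].mean(0))
E
python3 fit.py
```

```text
sc roof 9000 ((770.6282958984375, 89.45789337158203), (240.00424194335938, 321.8375549316406), 5.749216079711914) 0.19995113773547968
[[635.1099 237.5461]
 [667.3497 -82.6726]
 [906.1467 -58.6303]
 [873.9069 261.5884]]
flap 2566 [0.7404 0.0944 0.2491] normal [-0.8806 -0.0882 -0.4655] hinge dir [-0.0882  0.8806  0.    ] ang to vertical 1.0865518254530728 res 0.001263890094435833 zmax 0.28821322844141894
pole dir [ 0.6872 -0.7265] -0.8132216 s -0.13421392 0.23309498 perp -0.04487572 0.048382387 tail [ 0.3431 -0.1543] c 0.43535948 -0.25177476
red 31 [ 0.349  -0.1591  0.0631]
top [ 0.4347 -0.2553  0.0674]
cheek 22 [ 0.4862 -0.3563  0.0737]
cheek 23 [ 0.527  -0.3188  0.0741]
cheek 23 [ 0.3506 -0.2096  0.0745]
cheek 29 [ 0.3915 -0.1716  0.075 ]
sd roof 5642 ((772.9713745117188, 83.74189758300781), (242.75323486328125, 322.14404296875), 6.0661115646362305) 0.2003015320118763
[[635.253  231.0854]
 [669.2958 -89.2548]
 [910.6898 -63.6016]
 [876.6469 256.7386]]
flap 300 [0.7341 0.063  0.264 ] normal [-0.8794 -0.0878 -0.4679] hinge dir [-0.0878  0.8794  0.    ] ang to vertical 1.0838644835719848 res 0.0003802179761101331 zmax 0.3002023109764165
pole dir [ 0.7017 -0.7124] -0.79296356 s -0.21375762 0.15428044 perp -0.036277723 0.050503887 tail [ 0.3363 -0.1671] c 0.48628277 -0.3193967
red 30 [ 0.3456 -0.168   0.0673]
top [ 0.4506 -0.2771  0.068 ]
cheek 71 [ 0.3927 -0.1775  0.0739]
cheek 74 [ 0.3516 -0.2156  0.0742]
cheek 92 [ 0.5285 -0.3234  0.074 ]
cheek 101 [ 0.4877 -0.3618  0.074 ]
```

```bash
cat > fit2.py <<'E'
from h import *
np.set_printoptions(precision=4,suppress=True)
yaw=-.822; d0=np.array([np.cos(yaw),np.sin(yaw)]); mid=np.array([.443,-.2706])
for n in ["a_scene.npz","a_side.npz"]:
    f=load(n);P=cloud(f); ok=f["range_z"]>0
    hsv=cv2.cvtColor(f["image"],cv2.COLOR_RGB2HSV).astype(int)
    s=(P[...,:2]-mid)@d0; p=(P[...,:2]-mid)@[-d0[1],d0[0]]
    m=ok&(s>-.17)&(s<.13)&(abs(p)<.022)&(abs(P[...,2]-.0675)<.004)
    for _ in range(3):
        c=np.polyfit(s[m],p[m],1); m=m&(abs(p-np.polyval(c,s))<.011)
    print(n,m.sum(),"pole yaw",yaw+np.arctan(c[0]),"lateral off at mid",c[1],"s range",s[m].min(),s[m].max(),np.percentile(p[m]-np.polyval(c,s[m]),[2,98]),np.median(P[m][:,2]))
    # cheek outer extents
# eye hypothesis
import sys
cy=.103; C=np.array([.772,.0866]); fr=C-.12*np.array([np.cos(cy),np.sin(cy)])
th=1.085
def eye(th,y=0):
    x=.110-.133*np.cos(th)+.008*np.sin(th); z=.203+.133*np.sin(th)+.008*np.cos(th)
    return np.r_[fr+x*np.array([np.cos(cy),np.sin(cy)])+y*np.array([-np.sin(cy),np.cos(cy)]),z]
print("front",fr,"eye",eye(th))
for n in ["scene","side"]:
    f=load(f"a_{n}.npz"); print(n,proj(f,eye(th)))
    im=f["image"][:,:,::-1].copy(); u,v=proj(f,eye(th)); a,b=int(u)-32,int(v)-24
    c=cv2.resize(im[b:b+48,a:a+64],None,fx=12,fy=12,interpolation=cv2.INTER_CUBIC)
    R=[]
    for t in np.linspace(0,2*np.pi,40):
        e=eye(th); e=e+.016*np.r_[np.cos(t)*np.array([np.cos(cy),np.sin(cy)]),np.sin(t)]
        q=(proj(f,e)-[a,b]+.5)*12; R.append(q)
        cv2.circle(c,tuple(int(i) for i in q),2,(255,0,0),-1)
    cv2.imwrite(f"pics/eye_{n}.png",c)
E
python3 fit2.py
```

```text
a_scene.npz 410 pole yaw -0.8185860141233947 lateral off at mid 0.003725477279200421 s range -0.152874747740519 0.12960286984210478 [-0.0103  0.0094] 0.0672545439078011
a_side.npz 1354 pole yaw -0.816070382912645 lateral off at mid 0.00048530700597001407 s range -0.1485354880586263 0.12972912357242772 [-0.0083  0.01  ] 0.06806963418864934
front [0.6526 0.0743] eye [0.7073 0.0799 0.3243]
scene [283.0039 209.5145]
side [364.6    159.8731]
```

Run:
```python
import cv2,numpy as np
cv2.imwrite("pics/eyes.png",cv2.resize(np.vstack([cv2.imread("pics/eye_scene.png"),cv2.imread("pics/eye_side.png")]),None,fx=.52,fy=.52))
```

```text
(no output)
```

View pics/eyes.png

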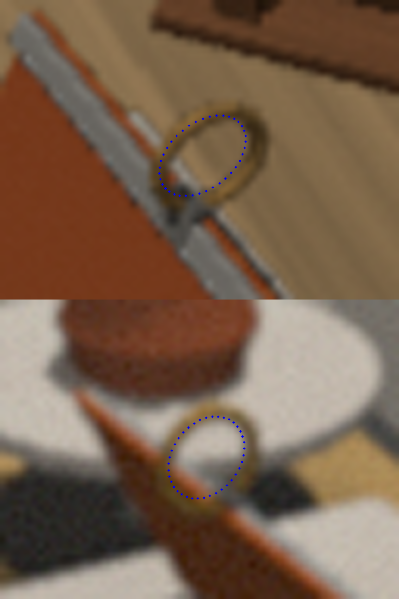

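```bash
cat > plan.py <<'E'
from h import *
from scipy.spatial.transform import Rotation as Ro
np.set_printoptions(precision=4,suppress=True)
cy=.103; FR=np.array([.6526,.0743])
ex=np.array([np.cos(cy),np.sin(cy),0]); ey=np.array([-np.sin(cy),np.cos(cy),0]); ez=np.array([0,0,1.])
def cab(x,y,z): return np.r_[FR,0]+x*ex+y*ey+z*ez
def eye_c(th): return np.array([.110-.133*np.cos(th)+.008*np.sin(th),0,.203+.133*np.sin(th)+.008*np.cos(th)])
REST=np.array([.443,-.2706]); RY=-.818
GX=0.0  # grip at pole x
def pole_rot(yaw,pitch):  # columns pole x,y,z ; pitch>0 = tip down
    return Ro.from_euler('xyz',[0,pitch,yaw])
def tool_for(Rp,flip,tilt=0):
    # tool z=-pole z ; tool x = +-pole y
    M=Rp.as_matrix(); tx=M[:,1]*(1 if flip==0 else -1); tz=-M[:,2]; ty=np.cross(tz,tx)
    return Ro.from_matrix(np.c_[tx,ty,tz])
def tcp_from_grip(g,Rt): return g+.008*Rt.as_matrix()[:,2]  # grasp 8 mm behind tcp
def pose_pin(pin,yaw,pitch,flip,off=.026):
    """tcp pose so that the pin point (off from axis) is at pin"""
    Rp=pole_rot(yaw,pitch); g=pin-Rp.apply([.210-GX,off,0]); Rt=tool_for(Rp,flip)
    return tcp_from_grip(g,Rt),Rt.as_euler('xyz')
def pose_pole(g,yaw,flip,pitch=0):
    Rt=tool_for(pole_rot(yaw,pitch),flip); return tcp_from_grip(np.asarray(g),Rt),Rt.as_euler('xyz')
E
python3 - <<'E'
from plan import *
from plant import robot
f1,f2=load("a_scene.npz"),load("a_side.npz")
from scipy.optimize import least_squares
r=least_squares(lambda X:np.r_[(proj(f1,X)-[284.5,210]),(proj(f2,X)-[364.7,160])],[.7,.08,.32]); print("eye tri",r.x,r.fun)
print("t",robot.sense()['t'])
for flip in (0,1):
    for pitch in (-.4,-.2,0,.2,.4,.6):
        print(flip,pitch)
        for nm,(p,o) in dict(grasp=pose_pole([*REST,.059],RY,flip),lift=pose_pole([*REST,.3],RY,flip),pre=pose_pin(cab(*(eye_c(1.085)+[-.06,-.09,0])),cy,pitch,flip),ins=pose_pin(cab(*eye_c(1.085)),cy,pitch,flip),half=pose_pin(cab(*eye_c(.5)),cy,pitch,flip),shut=pose_pin(cab(*(eye_c(0)-[0,0,.014])),cy,pitch,flip)).items():
            q=robot.inverse_kinematics(p,o); print("  ",nm,p,q if q is None else np.array(q))
print("t",robot.sense()['t'])
E
```

```text
eye tri [0.7062 0.0812 0.3237] [-0.7044 -0.003  -0.7989  0.0092]
t 0.15
0 -0.4
   grasp [ 0.443  -0.2706  0.051 ] [ 0.8894  0.5358 -0.5386  2.0408  0.432   0.6758  0.8223]
   lift [ 0.443  -0.2706  0.292 ] [ 0.9966  0.2249 -0.6213  1.8074  0.1425  1.1541  1.0821]
   pre [ 0.4702 -0.0612  0.2352] [ 0.7408  0.0164 -0.6475  2.2137 -0.1336  0.5259  1.8715]
   ins [0.5207 0.0345 0.2352] [ 0.7136  0.1475 -0.9317  2.1234  0.2948  0.5469  1.262 ]
   half [0.4631 0.0286 0.1846] [ 0.8836  0.1507 -1.1015  2.2881  0.424   0.4147  1.1301]
   shut [0.4431 0.0265 0.1079] [ 0.5107  0.2434 -0.7505  2.4162  0.9654  0.2433  0.572 ]
0 -0.2
   grasp [ 0.443  -0.2706  0.051 ] [ 0.8894  0.5358 -0.5386  2.0408  0.432   0.6758  0.8223]
   lift [ 0.443  -0.2706  0.292 ] [ 0.9966  0.2249 -0.6213  1.8074  0.1425  1.1541  1.0821]
   pre [ 0.4564 -0.0626  0.2748] [ 0.8677  0.0338 -0.8015  2.0559 -0.0127  0.865   1.7499]
   ins [0.5068 0.0331 0.2748] [ 0.8133  0.193  -1.0707  1.9638  0.2501  0.8981  1.3031]
   half [0.4493 0.0271 0.2242] [ 0.8591  0.1211 -1.0648  2.1403  0.1817  0.7501  1.3606]
   shut [0.4293 0.0
[... 4642 characters left out ...]
 0.0339 0.3988] [ 0.3441  0.3931 -0.6888  1.4282  0.1525  1.7969 -1.8181]
   half [0.4569 0.0279 0.3482] [ 0.4048  0.3142 -0.6999  1.6422  0.1204  1.6523 -1.7927]
   shut [0.4369 0.0259 0.2714] [ 0.3804  0.3343 -0.6579  1.7919  0.1297  1.4811 -1.7963]
1 0.6
   grasp [ 0.443  -0.2706  0.051 ] [ 0.4552  0.4741  0.015   2.0661 -0.0121  0.6015 -1.9103]
   lift [ 0.443  -0.2706  0.292 ] [ 0.564   0.1754 -0.1114  1.8301  0.0214  1.1373 -1.9435]
   pre [ 0.4826 -0.0599  0.4363] None
   ins [0.5331 0.0358 0.4363] None
   half [0.4755 0.0299 0.3858] [ 0.2955  0.4229 -0.623   1.4657  0.1051  1.9158 -1.8202]
   shut [0.4555 0.0278 0.309 ] [ 0.2909  0.435  -0.5933  1.621   0.1117  1.7476 -1.8124]
t 0.15
```

Run:
```python
from plan import *
from plant import robot
p,o=pose_pole([*REST,.20],RY,1)
robot.goto(p,o)
s=robot.sense();print(s['t'],s['tcp_pos'],p,s['tcp_rot'],o,s['wrist_force'])
f=robot.grab_frame("wrist"); np.savez("b_wrist.npz",**f)
cv2.imwrite("pics/b_wrist.png",f["image"][:,:,::-1])
P=cloud(f);d0=np.array([np.cos(RY),np.sin(RY)])
ss=(P[...,:2]-REST)@d0; pp=(P[...,:2]-REST)@[-d0[1],d0[0]]
m=(f["range_z"]>0)&(abs(ss)<.13)&(abs(pp)<.022)&(abs(P[...,2]-.0675)<.004)
for _ in range(3):
    c=np.polyfit(ss[m],pp[m],1); m=m&(abs(pp-np.polyval(c,ss))<.011)
print(m.sum(),"yaw",RY+np.arctan(c[0]),"lat",c[1],np.percentile(pp[m]-np.polyval(c,ss[m]),[2,98]),ss[m].min(),ss[m].max(),P[m][:,2].mean())
ch=(f["range_z"]>0)&(abs(P[...,2]-.074)<.0022)&(abs(pp)<.06)&(abs(ss)<.14)&(abs(pp)>.012)
k,l,st,_=cv2.connectedComponentsWithStats(ch.astype(np.uint8))
for i in range(1,k):
    if st[i,4]>20: print("cheek",st[i,4],P[l==i].mean(0),ss[l==i].mean(),pp[l==i].mean(),np.ptp(ss[l==i]),pp[l==i].min(),pp[l==i].max())
```

```text
1.8583 [ 0.4428 -0.2715  0.1922] [ 0.443  -0.2706  0.192 ] [-3.141  -0.0002 -2.3899] [ 3.1416  0.     -2.3888] [0.3415 0.8749 0.3573]
9252 yaw -0.8152458172775696 lat 0.002350484553761527 [-0.0086  0.0086] -0.12983296594424065 0.12998501535719775 0.06828644532239678
cheek 890 [ 0.5282 -0.3212  0.0743] 0.09518701258459841 0.027534170003634034 0.021834777746528714 0.020630627735437612 0.03477048857125875
cheek 889 [ 0.4876 -0.3593  0.0743] 0.09517712084352171 -0.028091256888145667 0.02189741534667268 -0.035356041671330114 -0.021159968334117082
cheek 460 [ 0.3923 -0.1759  0.0744] -0.10373196722331202 0.027756594875216284 0.0224998353830273 0.02078661889639675 0.03477575935576024
cheek 475 [ 0.3517 -0.214   0.0743] -0.10374820314103847 -0.02796221792242191 0.023053305629030005 -0.03509183646511288 -0.021017901190793428
```

View pics/b_wrist.png

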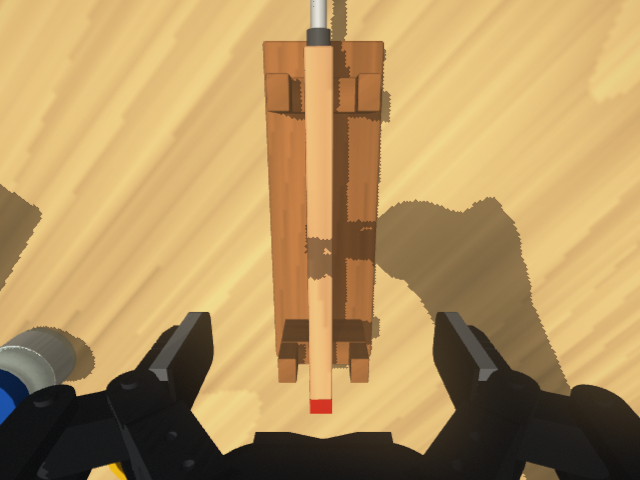

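Run:
```python
from plan import *
f=load("b_wrist.npz");d0=np.array([np.cos(RY),np.sin(RY)])
# column profile along pole axis at z=.068: intersect rays
hsv=cv2.cvtColor(f["image"],cv2.COLOR_RGB2HSV).astype(int)
P=cloud(f)
for v in [28,30,36,42,44,46,48,50,395,398,400,402,408,411,413,415]:
    u=318 if v<100 else 321
    # plane z=.068
    a=world(f,u,v,.1);b=world(f,u,v,.4);k=(.068-a[2])/(b[2]-a[2]);X=a+k*(b-a)
    print(v,hsv[v,u],"s",(X[:2]-REST)@d0, "depthS",(P[v,u,:2]-REST)@d0,P[v,u,2])
```

```text
28 [ 22  28 100] s 0.13134111380640215 depthS 0.13163639150376732 0.06657260499729441
30 [ 19  28 101] s 0.1302753526390704 depthS 0.1304251357111591 0.06726107498463141
36 [ 16  28 102] s 0.12705987865604298 depthS 0.1271642496671318 0.06745111466732873
42 [ 20  30 102] s 0.12381684612051758 depthS 0.1240846249297178 0.06649130271600551
44 [ 19  28 102] s 0.12272964982963688 depthS 0.12265161006129073 0.0684504572177063
46 [ 15 133 215] s 0.1216393386638668 depthS 0.12146369851668179 0.06903935772081272
48 [ 17 128 236] s 0.12054589921758128 depthS 0.12065188994673572 0.06735654136144105
50 [ 16 129 236] s 0.11944931800811842 depthS 0.11938935353230799 0.06837375178057671
395 [ 18 121 239] s -0.13239723501865547 depthS -0.1325760585412871 0.06778265588081817
398 [ 16 126 235] s -0.13531709139944373 depthS -0.13461855088633623 0.06883741200093596
400 [  3 213 210] s -0.13727300169696416 depthS -0.13634268859587834 0.06910514515883909
402 [  3 211 211] s -0.13923643377869835 depthS -0.13882912358664626 0.06847948916208106
408 [  3 213 210] s -0.14517229714104812 depthS -0.143583711121138 0.06982043584643004
411 [  3 212 209] s -0.1481661337598648 depthS -0.14800814498025047 0.06817865397236474
413 [  6 186 213] s -0.1501717218116368 depthS -0.14791765730483658 0.07052653010589974
415 [ 19 117 226] s -0.15218512031012224 depthS -0.21253445153817987 0.0009465634044019706
```

```bash
cat >> plan.py <<'E'
RY=-.815
GP=REST+.0007*np.array([np.cos(RY),np.sin(RY)])+.0024*np.array([-np.sin(RY),np.cos(RY)])
E
python3 - <<'E'
from plan import *
from plant import robot
p,o=pose_pole([*GP,.0585],RY,1)
robot.move_straight(p+[0,0,.06],vel=.2,attitude=o)
robot.grip(.5)
print(robot.move_straight(p,vel=.15,contact_N=15))
s=robot.sense();print(s['t'],s['tcp_pos']-p,s['wrist_force'])
robot.grip(0.0,strength=90)
s=robot.sense();print(s['t'],s['tcp_pos']-p,s['wrist_force'],s['opening'])
robot.move_straight(p+[0,0,.10],vel=.12)
s=robot.sense();print(s['t'],s['wrist_force'],s['torque'],s['opening'])
for n in ["scene","side","wrist"]:
    f=robot.grab_frame(n); np.savez(f"c_{n}.npz",**f); cv2.imwrite(f"pics/c_{n}.png",f["image"][:,:,::-1])
E
```

```text
False
3.5083 [ 0.0002 -0.0001  0.0001] [ 0.1454  0.1654 -0.1663]
3.8583 [ 0.0007 -0.0005  0.0013] [-1.0565  1.2152  7.038 ] 0.19374568815342305
4.8417 [-1.0187  0.3258 -2.6979] [ 0.0397 -0.0204 -0.0074] 0.19197843696245753
```

View pics/c_side.png

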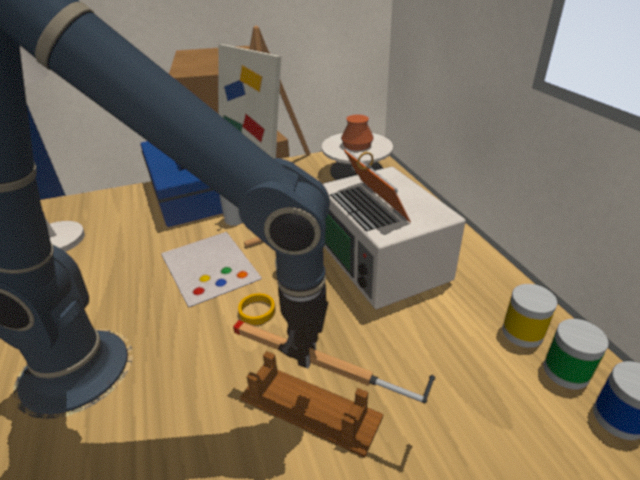

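View pics/c_wrist.png

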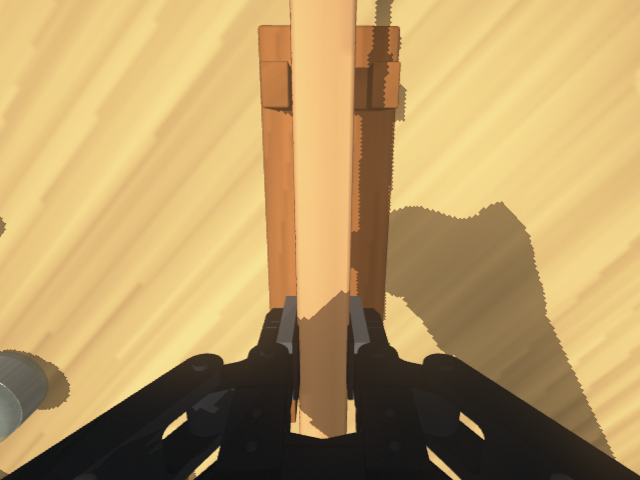

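Run:
```python
from plan import *
f=load("c_wrist.npz");P=cloud(f);d0=np.array([np.cos(RY),np.sin(RY)])
ss=(P[...,:2]-GP)@d0; pp=(P[...,:2]-GP)@[-d0[1],d0[0]]
m=(f["range_z"]>0)&(ss>.02)&(ss<.115)&(abs(pp)<.015)&(abs(P[...,2]-.168)<.02)
c=np.polyfit(ss[m],P[m][:,2],1);print(m.sum(),"top z at grip",c[1],"slope",c[0],"lat",np.polyfit(ss[m],pp[m],1))
from plant import robot
s=robot.sense();print(s['tcp_pos'],s['tcp_rot'])
for n in ["side","scene"]:
    f=load(f"c_{n}.npz");P=cloud(f);g=np.r_[GP,.1585]
    Rp=pole_rot(RY,0)
    L=(P-g)@Rp.as_matrix()
    m=(f["range_z"]>0)&(L[...,0]>.03)&(L[...,0]<.23)&(abs(L[...,1])<.02)&(abs(L[...,2])<.03)
    if m.sum()>10: print(n,m.sum(),np.polyfit(L[m][:,0],L[m][:,2],1),np.polyfit(L[m][:,0],L[m][:,1],1))
    q=[proj(f,g+Rp.apply(v)) for v in ([.12,0,0],[.21,0,0],[.21,.046,0])]; print(n,q)
    im=f["image"][:,:,::-1].copy(); u,v=q[1]; a,b=int(u)-45,int(v)-40
    im=cv2.resize(im[b:b+75,a:a+100],None,fx=8,fy=8,interpolation=cv2.INTER_CUBIC)
    for x in q: cv2.circle(im,tuple(int(i) for i in (x-[a,b]+.5)*8),4,(255,0,255),1)
    cv2.imwrite(f"pics/tip_{n}.png",im)
```

```text
18036 top z at grip 0.16601527633226137 slope -0.004817667323093836 lat [0.0002 0.0006]
[ 0.4447 -0.2692  0.1496] [ 3.1398 -0.0006 -2.3858]
side 1239 [-0.0216  0.0052] [ 0.03   -0.0059]
side [array([370.0597, 377.6999]), array([423.2562, 398.2784]), array([431.3966, 376.263 ])]
scene 367 [-0.0195  0.0035] [-0.0092  0.0057]
scene [array([281.9876, 139.4248]), array([253.4483, 132.5844]), array([246.4505, 141.3221])]
```

View pics/tip_side.png

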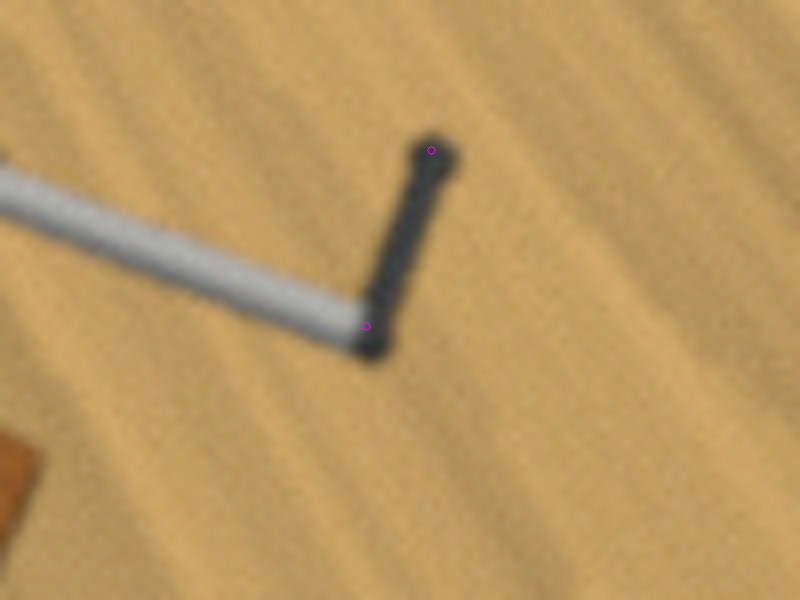

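View pics/tip_scene.png

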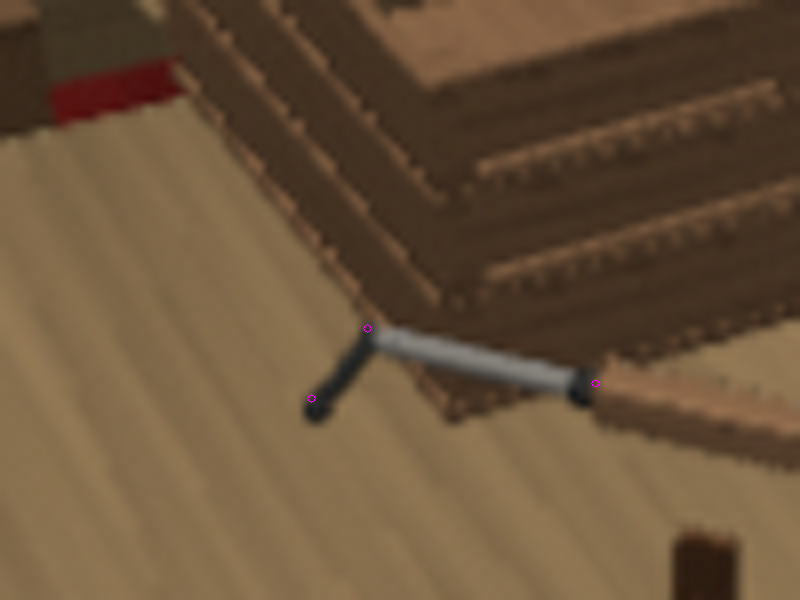

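```bash
cat >> plan.py <<'E'
PIT=.15; TH0=1.085
UP=np.array([0,0,.002])
def pin_pose(c,pitch=PIT): # c in cabinet frame
    return pose_pin(cab(*c)+UP,cy,pitch,1)
def shots(robot,tag,names=("scene","side","wrist")):
    for n in names:
        f=robot.grab_frame(n); np.savez(f"{tag}_{n}.npz",**f); cv2.imwrite(f"pics/{tag}_{n}.png",f["image"][:,:,::-1])
def crop(tag,n,X,w=100,h=75,s=8):
    f=load(f"{tag}_{n}.npz"); u,v=proj(f,X); a,b=max(0,int(u)-w//2),max(0,int(v)-h//2)
    cv2.imwrite(f"pics/{tag}_{n}_crop.png",cv2.resize(f["image"][b:b+h,a:a+w,::-1],None,fx=s,fy=s,interpolation=cv2.INTER_CUBIC)); print("crop",n,"origin",a,b,"scale",s)
E
python3 - <<'E'
from plan import *
from plant import robot
p,o=pose_pole([*GP,.0585],RY,1)
robot.move_straight(p+[0,0,.25],vel=.25)
E=eye_c(TH0)
robot.goto(*pin_pose(E+[-.07,-.085,0]))
p,o=pin_pose(E+[0,-.075,0]); robot.move_straight(p,vel=.1,attitude=o)
s=robot.sense();print(s['t'],s['tcp_pos']-p,s['tcp_rot'],o,s['wrist_force'])
shots(robot,"d")
X=cab(*(E+[0,-.03,0]))
for n in("scene","side"): crop("d",n,X); print(proj(load(f"d_{n}.npz"),cab(*E)))
E
```

```text
7.4667 [-0.0004 -0.0003 -0.0001] [ 2.9908 -0.0001 -1.4683] [ 2.9916  0.     -1.4678] [-0.6111  0.3632 -1.8625]
crop scene origin 225 163 scale 8
[283.0278 209.521 ]
crop side origin 321 128 scale 8
[364.5789 159.869 ]
```

View pics/d_scene_crop.png

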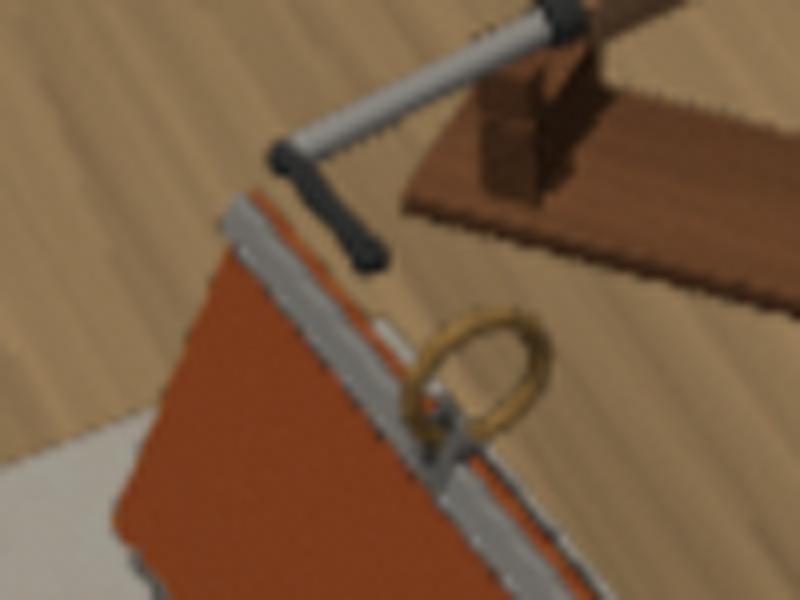

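View pics/d_side_crop.png

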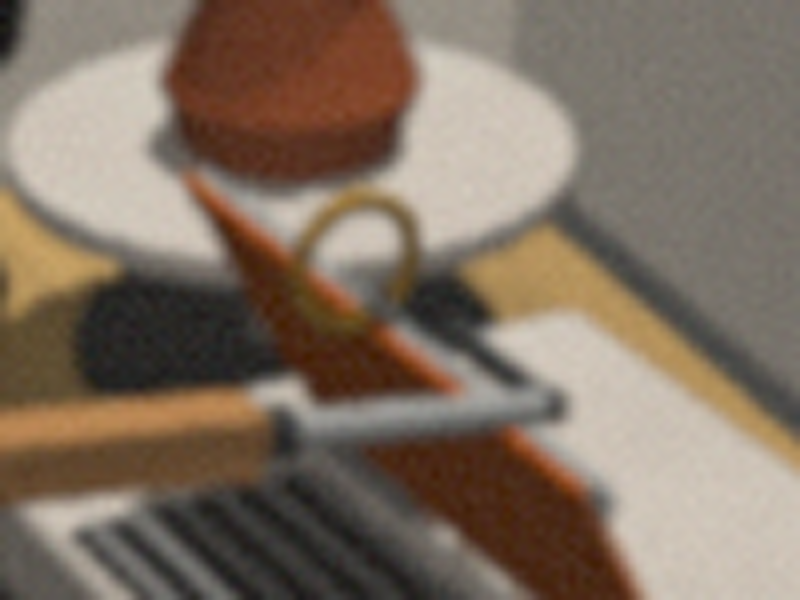

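View pics/d_wrist.png

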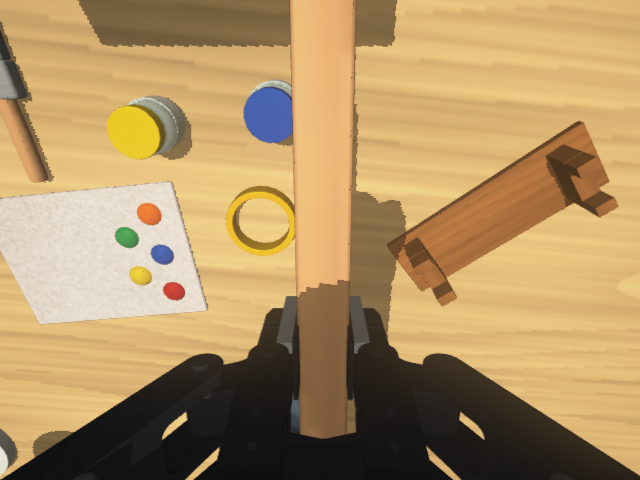

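Run:
```python
from plan import *
from scipy.optimize import least_squares
f1,f2=load("d_scene.npz"),load("d_side.npz")
def tri(a,b):
    r=least_squares(lambda X:np.r_[proj(f1,X)-a,proj(f2,X)-b],[.7,.0,.32]);return r.x,r.fun
R=np.c_[ex,ey,ez]
out={}
for k,a,b in [("ring",(284.25,209.4),(365.1,160.3)),("ball",(270.75,194.0),(374.0,167.25)),("root",(260.1,182.0),(389.6,177.75))]:
    x,e=tri(np.array(a),np.array(b)); out[k]=(x-np.r_[FR,0])@R; print(k,x,out[k],e)
print(eye_c(TH0), "pin dir",out["ball"]-out["root"], "ring-ball",out["ring"]-out["ball"])
# expected in image
E=eye_c(TH0)
for n,f in(("scene",f1),("side",f2)): print(n,"exp ball",proj(f,cab(*(E+[0,-.055,0]))),"root",proj(f,cab(*(E+[0,-.101,0]))))
```

```text
ring [0.7061 0.0794 0.3237] [ 0.0537 -0.0005  0.3237] [-0.7914 -0.0041 -0.8954  0.011 ]
ball [0.7108 0.0305 0.3278] [ 0.0534 -0.0495  0.3278] [ 1.1569  0.0444  1.2291 -0.0509]
root [ 0.7189 -0.0202  0.3247] [ 0.0563 -0.1008  0.3247] [-0.809  -0.0623 -0.8055  0.0608]
[0.055  0.     0.3243] pin dir [-0.0028  0.0513  0.0031] ring-ball [ 0.0003  0.049  -0.0041]
scene exp ball [270.07   194.0606] root [259.7946 181.8005]
side exp ball [377.0622 169.4701] root [388.3229 178.1307]
```

```bash
python3 - <<'E'
from plan import *
from plant import robot
E=eye_c(TH0)+[-.002,0,-.0005]
p,o=pin_pose(E+[0,0,0]); print("contact",robot.move_straight(p,vel=.06,attitude=o,contact_N=4))
s=robot.sense();print(s['t'],s['tcp_pos']-p,s['wrist_force'])
shots(robot,"e",("scene","side"))
for n in("scene","side"): crop("e",n,cab(*E),80,60,10)
E
cd pics; python3 -c "
import cv2,numpy as np
cv2.imwrite('e2.png',np.hstack([cv2.resize(cv2.imread(f'e_{n}_crop.png'),(400,300)) for n in('scene','side')]))"
```

```text
contact False
9.0167 [ 0.0001 -0.0005 -0.    ] [-0.8181  0.2192 -2.7387]
crop scene origin 243 179 scale 10
crop side origin 323 130 scale 10
```

View pics/e2.png

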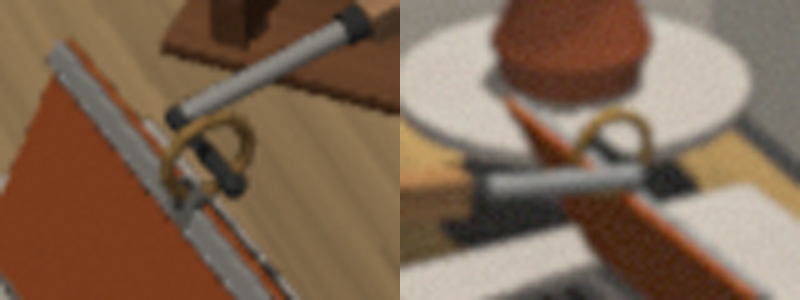

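```bash
python3 - <<'E'
from plan import *
from plant import robot
C=np.array([-.002,0,-.0005])
for i,ph in enumerate(np.linspace(1.085,0.05,10)[1:]):
    p,o=pin_pose(eye_c(ph)+C)
    h=robot.move_straight(p,vel=.05,attitude=o,contact_N=12)
    s=robot.sense();print(round(ph,2),h,round(s['t'],2),s['wrist_force'],np.abs(s['tcp_pos']-p).max())
    if h: break
    if i==3:
        shots(robot,"f",("scene","side")); [crop("f",n,cab(*eye_c(ph)),100,75,8) for n in("scene","side")]
shots(robot,"g",("scene","side"))
for n in("scene","side"): crop("g",n,cab(*eye_c(ph)),100,75,8)
E
cd pics; python3 -c "
import cv2,numpy as np
cv2.imwrite('g2.png',np.vstack([np.hstack([cv2.resize(cv2.imread(f'{t}_{n}_crop.png'),(400,300)) for n in('scene','side')]) for t in 'fg']))"
```

```text
0.97 False 9.57 [-0.5157 -0.1556 -3.2954] 0.00036259258901572
0.86 False 10.03 [-1.1775 -0.7481 -2.4071] 0.0004114757004167191
0.74 False 10.49 [-1.1182  0.3072 -1.4079] 0.0004351141593770258
0.62 False 10.95 [-0.2383  0.9541 -2.9033] 0.0004317313360499564
crop scene origin 253 177 scale 8
crop side origin 295 142 scale 8
0.51 False 11.51 [ 0.3063 -0.364  -2.1626] 0.0004651838120527385
0.4 False 11.97 [-0.3627  0.5245 -2.0867] 0.00042040629780693006
0.28 False 12.43 [ 0.2982 -0.1627 -1.6458] 0.00042245565209181324
0.17 False 12.88 [-0.113   0.3004 -2.7274] 0.00039035999616371386
0.05 False 13.34 [-0.2454 -0.463  -2.5408] 0.00039868269480236584
crop scene origin 265 195 scale 8
crop side origin 285 170 scale 8
```

View pics/g2.png

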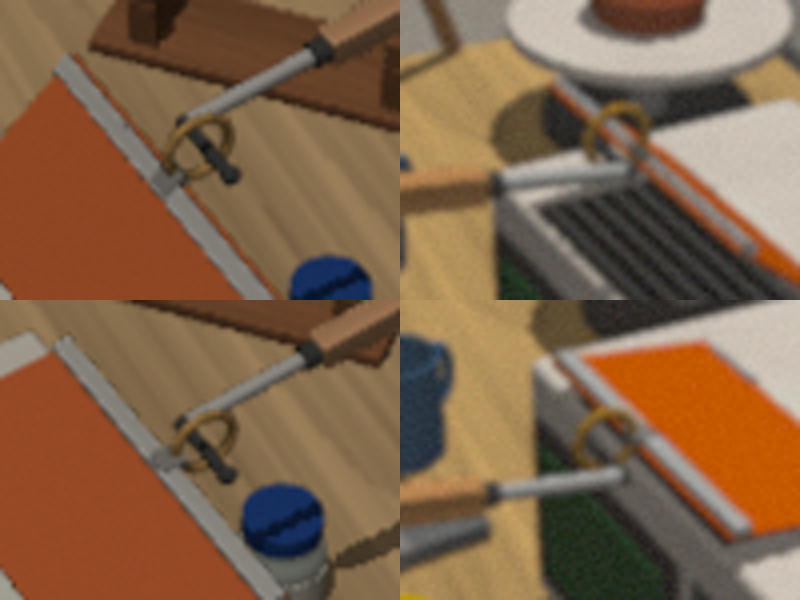

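```bash
cat >> plan.py <<'E'
def flapang(f):
    P=cloud(f); R=np.c_[ex,ey,ez]; L=(P-np.r_[FR,0])@R
    hsv=cv2.cvtColor(f["image"],cv2.COLOR_RGB2HSV).astype(int)
    m=(f["range_z"]>0)&(hsv[...,0]<16)&(hsv[...,1]>150)&(L[...,0]>-.02)&(L[...,0]<.14)&(abs(L[...,1])<.115)&(L[...,2]>.19)
    m=cv2.erode(m.astype(np.uint8),np.ones((3,3)))>0
    c=np.polyfit(L[m][:,0],L[m][:,2],1); return m.sum(),-np.arctan(c[0]),np.polyval(c,[.0,.1])
E
python3 - <<'E'
from plan import *
from plant import robot
C=np.array([-.002,0,-.0005])
for ph in [0.0,-.04,-.07,-.09,-.11,-.13]:
    p,o=pin_pose(eye_c(ph)+C)
    h=robot.move_straight(p,vel=.02,attitude=o,contact_N=5)
    s=robot.sense();print(round(ph,2),h,round(s['t'],2),s['wrist_force'],s['tcp_pos']-p)
    if h: break
shots(robot,"h",("scene","side"))
for n in("scene","side"): crop("h",n,cab(*eye_c(ph)),100,75,8); print(flapang(load(f"h_{n}.npz")), flapang(load(f"g_{n}.npz")))
E
cd pics; python3 -c "
import cv2,numpy as np
cv2.imwrite('h2.png',np.vstack([np.hstack([cv2.resize(cv2.imread(f'{t}_{n}_crop.png'),(400,300)) for n in('scene','side')]) for t in 'h']))"
```

```text
0.0 False 13.93 [-0.2196  0.1017 -0.9589] [-0. -0. -0.]
-0.04 False 14.34 [-0.3444  0.8543 -1.4432] [-0.0001 -0.     -0.0001]
-0.07 False 14.69 [ 0.1706 -0.4757 -1.4358] [-0.0001 -0.     -0.0001]
-0.09 False 14.97 [-0.0405 -1.1028 -1.6154] [-0.0001  0.     -0.0001]
-0.11 False 15.26 [-0.3933 -0.8715  0.3122] [0.0002 0.0001 0.0001]
-0.13 False 15.54 [-1.6008 -1.0939  1.7783] [0.0002 0.     0.0002]
crop scene origin 265 202 scale 8
(np.int64(3034), np.float64(-0.0014629412903593116), array([0.208 , 0.2082])) (np.int64(3167), np.float64(0.12632678554796922), array([0.2218, 0.2091]))
crop side origin 284 179 scale 8
(np.int64(1491), np.float64(0.00039085213299436375), array([0.208, 0.208])) (np.int64(1254), np.float64(0.12761941189182305), array([0.2221, 0.2093]))
```

View pics/h2.png

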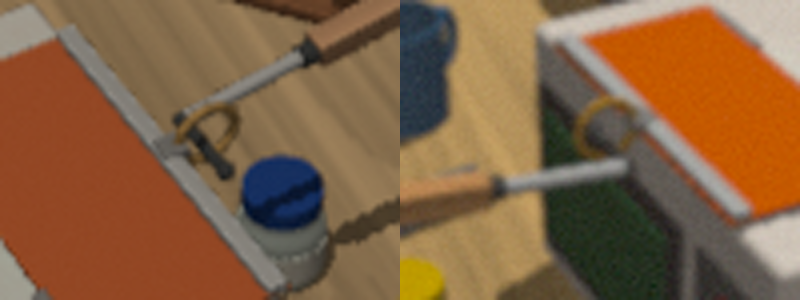

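```bash
python3 - <<'E'
from plan import *
from plant import robot
C=np.array([-.002,0,-.0015])
p,o=pin_pose(eye_c(0)+C); robot.move_straight(p,vel=.03,attitude=o)
shots(robot,"i",("scene","side"))
for n in("scene","side"): print(flapang(load(f"i_{n}.npz")))
p,o=pin_pose(eye_c(0)+C+[0,-.07,0]); print(robot.move_straight(p,vel=.06,attitude=o,contact_N=4))
s=robot.sense();print(s['t'],s['wrist_force'],s['tcp_pos']-p)
shots(robot,"j",("scene","side"))
for n in("scene","side"): crop("j",n,cab(*eye_c(0)),100,75,8);print(flapang(load(f"j_{n}.npz")))
E
cd pics; python3 -c "
import cv2,numpy as np
cv2.imwrite('j2.png',np.vstack([np.hstack([cv2.resize(cv2.imread(f'{t}_{n}_crop.png'),(400,300)) for n in('scene','side')]) for t in 'j']))"
```

```text
(np.int64(3021), np.float64(-0.0017135072698574254), array([0.208 , 0.2082]))
(np.int64(1452), np.float64(0.003155579749765629), array([0.2082, 0.2078]))
False
17.75 [-0.2915  0.511  -2.5979] [0.     0.0005 0.    ]
crop scene origin 265 197 scale 8
(np.int64(2991), np.float64(-0.001082366892876627), array([0.208 , 0.2081]))
crop side origin 284 173 scale 8
(np.int64(1489), np.float64(0.002835873792166851), array([0.2081, 0.2078]))
```

View pics/j2.png

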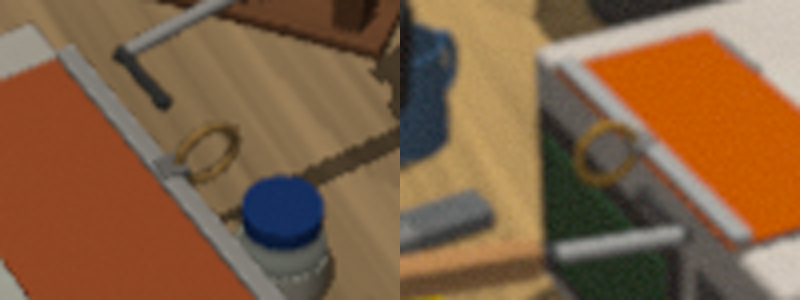

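```bash
python3 - <<'E'
from plan import *
from plant import robot
C=np.array([-.002,0,-.0015])
p,o=pin_pose(eye_c(0)+C+[-.005,-.13,.06]); robot.move_straight(p,vel=.15,attitude=o)
p0,o=pose_pole([*GP,.0585],RY,1)
robot.goto(p0+[0,0,.20],o)
robot.move_straight(p0+[0,0,.1],vel=.2)
s=robot.sense();print(s['t'],s['tcp_pos']-p0,s['tcp_rot'],o,s['wrist_force'])
shots(robot,"k")
f=load("k_wrist.npz");P=cloud(f);d0=np.array([np.cos(RY),np.sin(RY)])
ss=(P[...,:2]-GP)@d0; pp=(P[...,:2]-GP)@[-d0[1],d0[0]]
m=(f["range_z"]>0)&(ss>.02)&(ss<.115)&(abs(pp)<.015)&(abs(P[...,2]-.168)<.02)
c=np.polyfit(ss[m],P[m][:,2],1);print(m.sum(),"top z at grip",c[1],"slope",c[0],"lat",np.polyfit(ss[m],pp[m],1))
X=np.r_[GP,.15]+[.1,-.1,0]
for n in("scene","side"): crop("k",n,X,200,150,4);print(flapang(load(f"k_{n}.npz")))
E
cd pics; python3 -c "
import cv2,numpy as np
cv2.imwrite('k2.png',np.vstack([np.hstack([cv2.resize(cv2.imread(f'{t}_{n}_crop.png'),(400,300)) for n in('scene','side')]) for t in 'k']))"
```

```text
19.9333 [0.0012 0.0006 0.1009] [-3.1402  0.0009 -2.3838] [ 3.1416  0.     -2.3858] [-0.0324 -0.911  -1.5077]
18294 top z at grip 0.16870266659895278 slope 0.0005012123384613897 lat [0.0012 0.0017]
crop scene origin 174 66 scale 4
(np.int64(3058), np.float64(-0.0018777026586506316), array([0.208 , 0.2082]))
crop side origin 282 308 scale 4
(np.int64(1458), np.float64(0.0021881505363299312), array([0.2081, 0.2079]))
```

View pics/k2.png

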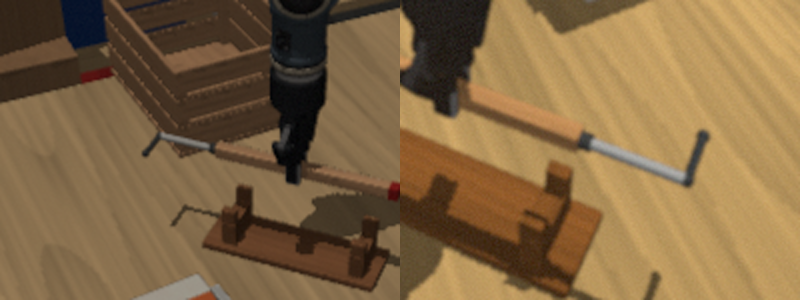

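Run:
```python
from plan import *
from plant import robot
n=np.array([-np.sin(RY),np.cos(RY),0])
p0,o=pose_pole(np.r_[GP,.0585]-.003*n,RY,1)
robot.move_straight(p0+[0,0,.015],vel=.12,attitude=o)
print(robot.move_straight(p0+[0,0,-.003],vel=.02,contact_N=3))
s=robot.sense();print(s['t'],s['tcp_pos']-p0,s['wrist_force'])
robot.grip(.45); robot.sleep(.3)
s=robot.sense();print(s['t'],s['opening'],s['wrist_force'])
robot.move_straight(p0+[0,0,.12],vel=.12)
robot.sleep(.3)
shots(robot,"l")
f=load("l_wrist.npz");P=cloud(f);d0=np.array([np.cos(RY),np.sin(RY)])
ss=(P[...,:2]-REST)@d0; pp=(P[...,:2]-REST)@[-d0[1],d0[0]]
m=(f["range_z"]>0)&(ss>.0)&(ss<.115)&(abs(pp)<.018)&(abs(P[...,2]-.0675)<.012)
c=np.polyfit(ss[m],P[m][:,2],1);print(m.sum(),"top z",c[1],"slope",c[0],"lat",np.polyfit(ss[m],pp[m],1))
```

```text
True
21.6167 [-0.0001  0.      0.0013] [-0.3229 -0.1689  5.1533]
22.2583 0.44898784596017494 [-0.4035 -0.5668 -0.088 ]
5875 top z 0.06835444583977646 slope -0.00046287750604869 lat [0.0003 0.0002]
```

View pics/l_side.png

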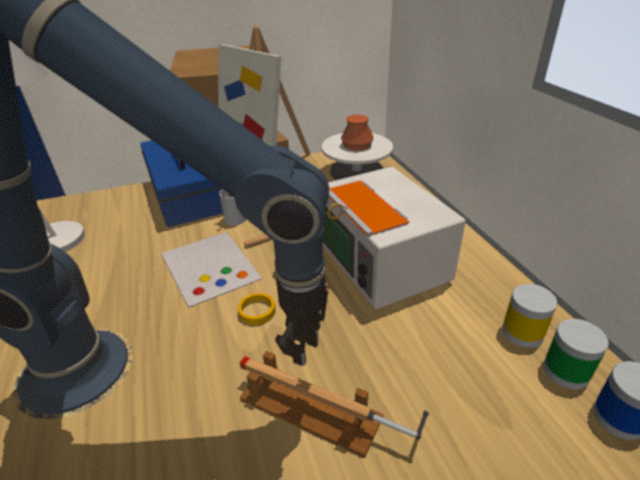

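View pics/l_wrist.png

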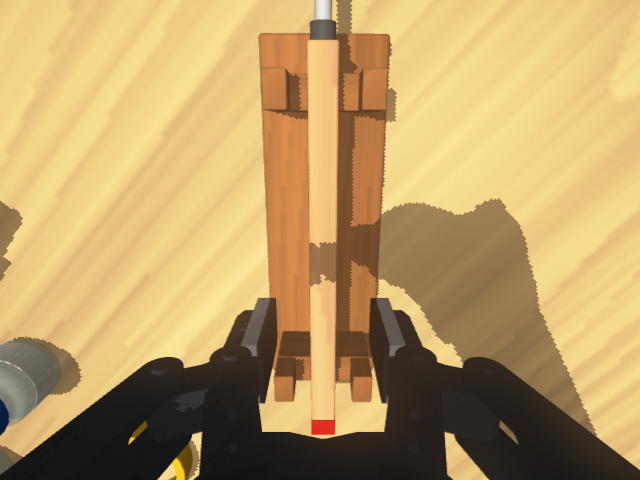

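View pics/l_scene.png

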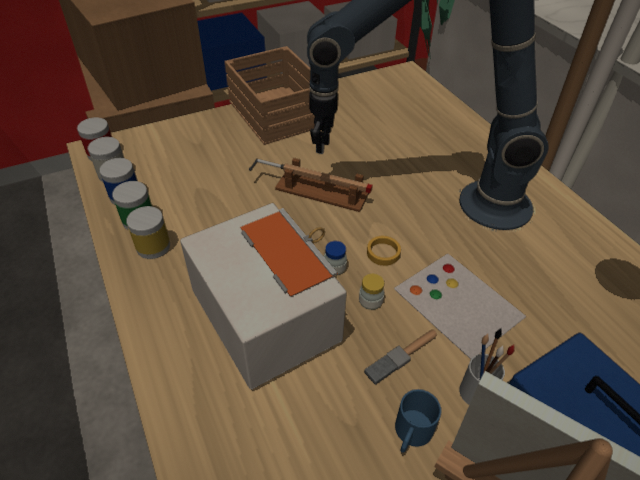

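The pole lies level, centred in both saddles, with the hook at the same end. The flap is shut and the bystanders are unmoved, so I'm handing in.

Run:
```python
from plan import *
from plant import robot
for n in("scene","side"): print(flapang(load(f"l_{n}.npz")))
a=load("a_scene.npz")["image"].astype(int);b=load("l_scene.npz")["image"].astype(int)
d=np.abs(a-b).max(2)>40
for k,(u,v) in dict(blue=(335,255),yel=(372,290),tape=(384,250),brush=(400,355),mug=(418,418),tin=(482,375)).items(): print(k,d[v-22:v+22,u-22:u+22].sum())
print(robot.sense()['t']); robot.close_job()
```

```text
(np.int64(3024), np.float64(-0.00011328689608033421), array([0.208 , 0.2081]))
(np.int64(1472), np.float64(0.0022748333440800062), array([0.2081, 0.2078]))
blue 327
yel 0
tape 0
brush 0
mug 0
tin 0
23.85
the job is handed in; nothing more can be done
```

The job is done and handed in at about 24 s of the 61 s allowed.

I took the pole from its rest, put the pin through the ring eye and drew the flap down slowly along its arc. Over the last centimetre it moved at about 2 cm/s, and I stopped after the force had risen about 3 N against the stop. Then I slid the pin out sideways and laid the pole back.

Last checks:
- **Flap:** the two cameras measure its angle at 0.000 and 0.002 rad, both before unhooking and at the end.
- **Pole:** it is level in both saddles, with its top at 68 mm and under 1 mm off the slot centre. The hook end points the same way as before.
- **Robot:** I saw no contact between the robot and the cabinet or flap. The gripper stands open, clear above the rest.
- **Bystanders:** before-and-after pictures show no change at the yellow jar, tape, flat brush, mug or tin. The check window around the blue jar did change. I put that down to the shut flap and its ring now falling inside the window. The jar itself looks unmoved in the picture, but I did not measure it separately.
- **Disagreement:** the scene and side cameras differed by about 5 mm in y, so I used their average. The wrist camera confirmed the rest to about 1 mm. The pin cleared the ring with under 4 N of force change on the way in and out.

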